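# Unlatch a shielded sample well and hold its heavy lid up with the lever

### The arm

A 6-joint arm with a two-finger parallel gripper is mounted at the origin on a cart in front of the work surface, level with it; the furniture and walls round the work are solid. World frame = base frame: x ahead of the robot, y to its left, z up, the work surface at z = 0. Lengths are in m, angles in rad, forces in N, time in s.
With the tool pointing down it reaches from about 0.25 to 0.775 m from the base axis. Payload 4 kg.
Tool frame: the origin (TCP) lies at the centre of the arm's flange, where the gripper is bolted on; the fingertips stand 199 mm ahead of it and the grasp point (between the pads) lies 180 mm ahead of it (robot.tcp_to_tips is the z of the fingertips in the tool frame, in m); z points along the fingers, y is the line along which they close (so a half turn about z gives the same grasp; the last joint's range is limited). The gripper opens to 94 mm and grips with 3 to 60 N. Pads are 16 mm wide; open, the fingers measure 119 mm over their backs; the gripper's body (75 mm by 177 mm) begins 78 mm behind the grasp point.
Start: joints at [-1.45, 0.087, 1.371, -0, 1.684, -0.103], TCP at [0.122, -0.536, 0.405] pointing down, gripper open.
Joint ranges: [-3.1, 3.1], [-0.76, 2.03], [0.27, 2.55], [-1.08, 4.22], [0.17, 2.65], [-2.57, 2.57]. Speed limits (rad/s): [2.79, 2.79, 3.14, 3.14, 3.14, 3.14].

### API

Orientations are given as [roll, pitch, yaw] about the fixed x, y, z axes, in that order (R = Rz(yaw) Ry(pitch) Rx(roll)).
In Python, from bench import robot gives the robot as it stands.
- The arm moves only by the tool play_rows, never from a script. Its arguments are lists of equal length, an entry for each row: "translation": the shift along the tool's x, y, z scaled (see below), a list of three; "twist": the turn, a rotation vector about the tool's x, y, z scaled (see below), a list of three; "gripper": the opening, from -1 (shut) to 1 (fully open). A call has 1 to 8 rows; each row shifts and turns the commanded pose from where the row before left it, along the tool's axes as they then stand; what a row does not reach is not made up. The controller multiplies each number of a shift by 0.04 m and each number of a turn by 0.1 rad. A row lasts 1/10 s, in which the tool goes at most 50 mm and 8.59 degrees, less where a joint would pass 70% of its speed; a pose out of reach is approached as far as the arm can. A call with a number of a shift or a turn outside -1 to 1 is refused whole. A call with a gripper value outside its range is refused whole. The fingers move at their own pace and stop on an object; the grip force is fixed at half the most. Time passes only in rows, so rows that do not move let the fingers close. It gives the time, the measured TCP pose, the force, the opening and the grip force at its end, in the units of the state.
- robot.get_obs(): the state, without advancing time (a new reading comes with each control period).
- robot.snapshot(name): name is "scene" or "top" or "wrist"; returns the picture (420x560x3 uint8, red, green, blue); there is no depth.
- robot.camera_model(name): a dict with "camera_matrix" (3x3 intrinsics, pixels), "rvec" (rotation vector, rad) and "tvec" (3), from world to camera coordinates, as OpenCV has them. Camera axes: x right, y down, z forward; pixel columns grow to the right and rows downward; lengths in m; the calibration is good to about 2 mm. A picture is of the moment at which its call begins: read the wrist's pose just before it. camera_model takes no time and is no camera call; for the wrist camera it gives the pose at the moment of the call.
- robot.close_job(): hands the job in; it is judged then, once.
Trained networks look in the newest picture that a camera, given by its name, has taken for a name from the list of things; names that differ only in an ending like _2 or _b are one class to them, and where a whole thing is asked for, a point or a joint stands for the part that bears it (a point fixed in the world has none). Each returns a list of dicts, best first, with "score" (0 to 1); they miss things now and then, are a little off and sometimes report something else, mostly with a low value. They report only what shows in the picture. A call takes as long as a camera call. They do not tell look-alikes from the thing itself.
- robot.recognise(name, camera): "centre" ([x, y, z] in m, in world coordinates, good to about 4 mm: the middle of the surface that is visible of it).
- robot.spot_point(name, camera): "centre" ([x, y, z] in m, in world coordinates, good to about 4 mm: a listed point, or the origin of a listed thing).
The state is a dict: "time": time; "joint_positions": joint angles; "qvel": joint speeds; "joint_torque": joint torques, N m; "tool_pos": TCP position; "ee_rot": TCP orientation; "wrist_force": force on the tool from outside, world axes, zero at the start; "wrist_torque": the same for the moment, N m; "width": finger opening in m; "finger_force": force on a finger pad.
Only numpy, scipy, OpenCV 4.12 (cv2) and the standard library are available. Lean on these libraries where they do the work, as an engineer would, in place of code of your own. Each camera call takes 0.05 s, during which the arm holds its last target. There are 200 camera calls.

### The job

Open the shielded sample well: with the fingertips push the swing latch's upright pin round until the latch is turned fully clear of the lid, then press the pad at the long end of the lever down onto its stop, so that the short end raises the heavy lid. Finish while still holding the lever down with the lid raised. Only push and press (nothing needs grasping) and lift nothing by hand: raise the lid by the lever alone, keep the lever in its yoke, and leave the other things where they stand.

Things in the scene. Friction and masses are not known exactly. Their poses are not given: they have to be found in the camera images.
- station: Sample well, fixed: aluminium base, white housing (104 x 100 mm, 80 mm high), steel yoke (34 x 43 x 88 mm) carrying the lever. Origin on the worktop under the lever's pivot; +x points from pivot to housing (x 64 to 168, y -50 to 50 mm), -x along the long arm, +y to the latch's side, z up. A rubber-topped stop 40 mm high stands under the long arm at x = -135 mm. Place and yaw vary.
- lid (a joint): Angle of the heavy dark steel lid (about 2 kg), 0 = shut, grows as it opens; about 0.27 rad with the lever on its stop; falls shut when the lever is let go. Hinge line along station y at x = 172, z = 86 mm. Slab x 58 to 166, y -50 to 50, top z = 94 mm; from it a 40 mm wide tongue (z 80 to 88) runs to x = 28 mm, over the lever's short end.
- latch (a joint): Angle of the swing latch, a flat steel bar (14 mm wide, 45 mm long from its axis, z 100 to 107 mm). 0 = across the lid's edge (along station -y), blocking the lid; starts at -0.2 to 0.35. Grows as the free end swings to station -x (clockwise from above), clears the lid from about 1.1, stops at 1.6 (along station -x). Light friction (push under 2 N) keeps it where it is left.
- latch_axis (a point): Centre of the latch's upright axis, at station x = 90, y = 78, z = 107 mm (top face of the bar); a screw head rises 3 mm above it.
- latch_pin (a point): Centre of the top (z = 142 mm) of the latch's upright black pin, 12 mm thick, 38 mm from the latch axis, 35 mm tall above the bar. Fingertips pushing it pass above bar and lid, at z 114 to 125 mm.
- lever: Loose bent steel lever (0.2 kg) resting by its 10 mm cross pin in the yoke's open notches. Origin on the pin's axis; axes parallel to the station's at rest: long arm (165 mm to the pad's centre) rises 30 degrees towards -x, short arm level towards +x, its round toe 55 mm from the pin, under the lid's tongue. Pressed, it turns about 42 degrees about its y axis onto the stop.
- pad (a point): Centre of the top of the grey pad at the lever's long end (50 mm along the lever, 46 across, 7 thick). At rest: station x = -142, z = 160 mm, outer end sloping up 20 degrees; lever on its stop: about x = -160, z = 44 mm, sloping 22 degrees the other way; between, a circle about the lever's pin (radius 166 mm). Pressing takes about 3 to 8 N.
- vial: Bystander: small white vial with a green cap, 29 mm wide, 61 mm high, near the lever. Origin under its centre.
- tape: Bystander: roll of tape lying flat, 60 mm wide, 19 mm high, near the lever. Origin under its centre.
- bottle: Bystander: clear reagent bottle with a blue cap, 66 mm wide, 134 mm high. Origin under its centre.
- brown: Bystander: brown reagent bottle, 58 mm wide, 117 mm high. Origin under its centre.
- timer: Bystander: lab timer, 60 x 66 x 20 mm. Origin under its centre.
- petri: Bystander: petri dish, 92 mm wide, 15 mm high. Origin under its centre.
- marker: Bystander: marker pen with a black cap, 133 mm long. Origin under its centre.
- pivot (a point): Where the lever's pin belongs: the middle of the yoke's notches, at station (0, 0, 74 mm).
Things that resemble listed ones, but are neither listed nor needed, are in the scene too. There is more than one size of the lever; the job needs the larger.

How it is judged:
On the way, in this order (a step that is already met when the one before it is completed fails the run):
1. the latch is swung clear of the lid while the lid is still shut (value of joint latch above 1.15 rad and value of joint lid below 0.06 rad), for 0.2 s.
2. the lever is pressed down onto its stop and the lid is up (value of joint latch above 1.15 rad and z of pad in the frame of station below 0.054 m and value of joint lid above 0.22 rad), for 0.2 s.
At the end, for the whole second after the job is handed in: Latch at 1.15 rad or more; fingers press the lever with over 1 N, its pad within 10 mm of lowest; lid still and raised at least 0.22 rad; lever's pin within 8 mm of its seat; robot touches nothing else of the well; no bystander moved over 20 mm (all of step 2 and distance between lever and pivot below 0.008 m and contact force between the fingers and lever above 1 N and contact force between the arm and station below 0.5 N and velocity of joint lid between -0.05 and 0.05 rad/s and distance of each of vial, tape, bottle, brown, timer, petri, marker from where it was at the start of the episode below 0.02 m); the arm keeps its last pose, push and grip.
It fails at once if the lever is lifted or dragged out of its yoke (more than 12 mm) (distance between lever and pivot above 0.012 m).
It fails at once if the lid is raised (past 0.06 rad) with the robot touching it or the well: only the lever may raise it (value of joint lid above 0.06 rad and contact force between the arm and station above 1 N).
It fails at once if a bystander is lifted, knocked or pushed more than 20 mm (distance of any of vial, tape, bottle, brown, timer, petri, marker from where it was at the start of the episode above 0.02 m).
It also fails if it takes over 45 s, if anything falls off the work surface, if the arm or the gripper's body presses on something with over 40 N, if the wrist force passes 120 N, or if a joint passes its speed limit or range.

## Working session

There is one attempt and no reset: what is moved stays moved. The work goes in short steps, Python scripts to look and compute and a tool call to move; the robot and the scene stay as the last step left them, time stands still between calls to the robot, and variables do not carry over. Pictures are saved under pics/ and viewed, at most 10 in all, crops included, and the job is handed in when it is done.

Besides the shell and the picture viewer there is one more tool, called after ">>>" by a JSON object that holds its "name" and its "arguments". play_rows: Moves the arm, as the interface text tells. Its arguments: {"type":"object","properties":{"translation":{"type":"array","items":{"type":"array","items":{"type":"number","minimum":-1,"maximum":1}}},"twist":{"type":"array","items":{"type":"array","items":{"type":"number","minimum":-1,"maximum":1}}},"gripper":{"type":"array","items":{"type":"number"}}},"required":["translation","twist","gripper"]}

```bash
mkdir -p pics; ls; python3 - <<'E'
from bench import robot
import cv2,numpy as np
o=robot.get_obs();print(o['time'],o['tool_pos'],o['ee_rot'],o['width'])
ims=[]
for c in("scene","top"):
    im=robot.snapshot(c);ims.append(im)
    cv2.imwrite(f'pics/{c}0.png',im[:,:,::-1])
    for n in('latch_axis','latch_pin','pad','pivot','station','lever','vial','tape','bottle','brown','timer','petri','marker'):
        print(c,n,[(np.round(d['centre'],3).tolist(),round(d['score'],2)) for d in robot.spot_point(n,c)[:3]])
print(robot.get_obs()['time'])
E
```

```text
pics
0.0 [ 0.12205959 -0.53616094  0.40350906] [-3.13942303e+00 -1.99878175e-04  2.23835205e-01] 0.094345230764732
scene latch_axis [([0.582, 0.32, 0.107], 0.56)]
scene latch_pin [([0.604, 0.286, 0.144], 0.46), ([0.707, -0.006, 0.0], 0.41)]
scene pad [([0.615, 0.445, 0.019], 0.79), ([0.49, 0.089, 0.16], 0.75), ([0.634, 0.08, 0.002], 0.43)]
scene pivot [([0.586, 0.198, 0.077], 0.58)]
scene station [([0.588, 0.194, -0.001], 0.95)]
scene lever [([0.571, 0.558, 0.023], 0.69), ([0.58, 0.193, 0.073], 0.68), ([0.587, 0.197, 0.001], 0.29)]
scene vial [([0.584, 0.2, 0.076], 0.65), ([0.462, 0.232, -0.0], 0.52)]
scene tape [([0.638, 0.082, 0.006], 0.69), ([0.487, 0.089, 0.16], 0.42)]
scene bottle [([0.706, -0.006, 0.002], 0.84)]
scene brown [([0.752, 0.116, 0.001], 0.94), ([0.49, 0.088, 0.162], 0.62)]
scene timer []
scene petri [([0.635, 0.083, 0.003], 0.29), ([0.584, 0.197, 0.073], 0.16)]
scene marker []
top latch_axis []
top latch_pin [([0.606, 0.28, 0.142], 0.5)]
top pad [([0.494, 0.09, 0.157], 0.61), ([0.614, 0.446, 0.019], 0.6)]
top pivot [([0.583, 0.199, 0.075], 0.64)]
top station [([0.584, 0.198, 0.0], 0.83)]
top lever [([0.586, 0.191, 0.07], 0.74), ([0.572, 0.558, 0.019], 0.42)]
top vial [([0.462, 0.23, -0.002], 0.65), ([0.641, 0.078, -0.0], 0.49), ([0.478, -0.448, 0.001], 0.31)]
top tape [([0.64, 0.077, 0.001], 0.73), ([0.605, 0.28, 0.14], 0.38)]
top bottle [([0.708, -0.004, -0.003], 0.83)]
top brown [([0.756, 0.109, 0.002], 0.76), ([0.584, 0.317, 0.108], 0.32)]
top timer [([0.506, -0.212, -0.001], 0.53)]
top petri [([0.648, -0.324, -0.0], 0.9)]
top marker [([0.477, -0.449, -0.001], 0.57)]
1.4
```

View pics/scene0.png

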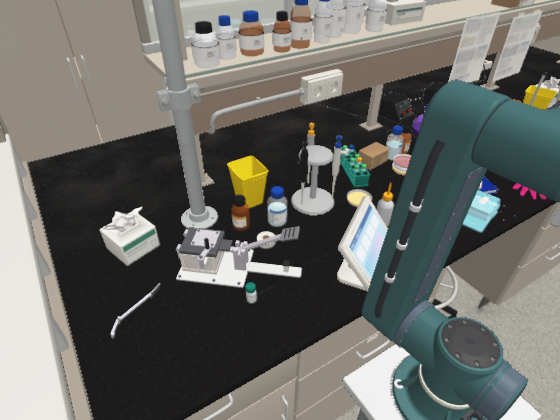

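View pics/top0.png

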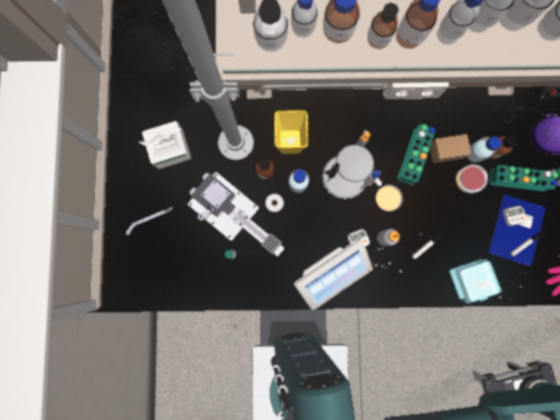

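>>> {"name": "play_rows", "arguments": {"translation": [[0,0,-0.4],[0,0,-0.4],[0,0,-0.4],[0,0,-0.4],[0,0,-0.4],[0,0,-0.4],[0,0,-0.4]], "twist": [[0,0,-0.91],[0,0,-0.91],[0,0,-0.91],[0,0,-0.91],[0,0,-0.91],[0,0,-0.91],[0,0,-0.91]], "gripper": [-1,-1,-1,-1,-1,-1,-1]}}

```text
time: 2.1
tool_pos: [0.1221, -0.5362, 0.5174]
ee_rot: [3.141, 0.0, 0.865]
wrist_force: [-0.1, 0.2, 0.2]
width: 0.0415
finger_force: 0.0
```

>>> {"name": "play_rows", "arguments": {"translation": [[0.95,0,0],[0.95,0,0],[0.95,0,0],[0.95,0,0],[0.95,0,0],[0.95,0,0]], "twist": [[0,0,0],[0,0,0],[0,0,0],[0,0,0],[0,0,0],[0,0,0]], "gripper": [-1,-1,-1,-1,-1,-1]}}

```text
time: 2.7
tool_pos: [0.2713, -0.362, 0.5168]
ee_rot: [3.141, 0.0, 0.86]
wrist_force: [0.8, -0.2, 0.7]
width: 0.0006
finger_force: 0.0
```

>>> {"name": "play_rows", "arguments": {"translation": [[0.95,0,0],[0.95,0,0],[0.95,0,0],[0.95,0,0],[0.95,0,0],[0.95,0,0]], "twist": [[0,0,0],[0,0,0],[0,0,0],[0,0,0],[0,0,0],[0,0,0]], "gripper": [-1,-1,-1,-1,-1,-1]}}

```text
time: 3.3
tool_pos: [0.42, -0.189, 0.5169]
ee_rot: [3.141, -0.0, 0.861]
wrist_force: [0.4, -1.0, -0.4]
width: 0.0001
finger_force: 0.0
```

>>> {"name": "play_rows", "arguments": {"translation": [[0.95,-0.4,0],[0.95,-0.4,0],[0.95,-0.4,0],[0.95,-0.4,0],[0.95,-0.4,0],[0.95,-0.4,0],[0.95,-0.4,0],[0.95,-0.4,0]], "twist": [[0,0,0],[0,0,0],[0,0,0],[0,0,0],[0,0,0],[0,0,0],[0,0,0],[0,0,0]], "gripper": [-1,-1,-1,-1,-1,-1,-1,-1]}}

```text
time: 4.1
tool_pos: [0.5205, 0.1253, 0.5168]
ee_rot: [3.141, -0.0, 0.861]
wrist_force: [0.9, -0.7, -0.1]
width: 0.0006
finger_force: 0.0
```

```bash
cat > loc.py <<'E'
from bench import robot
import cv2,numpy as np
from scipy.optimize import least_squares
P={'latch_axis':(.09,.078,.107),'pivot':(0,0,.074),'station':(0,0,0),'pad':(-.142,0,.160)}
def look(tag,names=('latch_axis','latch_pin','pivot','station','pad'),cams=('wrist','top','scene')):
    obs=[]
    for c in cams:
        im=robot.snapshot(c)
        if tag: cv2.imwrite(f'pics/{c}{tag}.png',im[:,:,::-1])
        for n in names:
            for d in robot.spot_point(n,c)[:2]:
                obs.append((n,np.array(d['centre'])));print(c,n,np.round(d['centre'],4),round(d['score'],2))
    return obs
def fit(obs,g=(.585,.196,.86)):
    o=[(P[n],p) for n,p in obs if n in P]
    def f(v):
        c,s=np.cos(v[2]),np.sin(v[2])
        r=[np.hypot(v[0]+c*q[0]-s*q[1]-p[0],v[1]+s*q[0]+c*q[1]-p[1]) for q,p in o]
        return np.array(r)
    r=least_squares(f,g,loss='cauchy',f_scale=.003).x
    return r,f(r)
def st(v,p):
    c,s=np.cos(v[2]),np.sin(v[2]);d=np.array(p[:2])-v[:2]
    return np.array([c*d[0]+s*d[1],-s*d[0]+c*d[1]])
E
python3 - <<'E'
from loc import *
o=look('1');v,r=fit(o);print(v,np.round(r,4))
for n,p in o:
    if n=='latch_pin': q=st(v,p);print(q,np.arctan2(.09-q[0],.078-q[1]))
ob=robot.get_obs();print(ob['time'],st(v,ob['tool_pos']),ob['tool_pos'],ob['ee_rot'])
E
```

```text
wrist latch_axis [0.5791 0.3188 0.1036] 0.67
wrist pivot [0.5845 0.1926 0.0723] 0.75
wrist station [ 5.855e-01  1.957e-01 -3.000e-04] 0.76
wrist pad [0.4919 0.0912 0.1595] 0.93
wrist pad [ 0.5014 -0.2127 -0.0028] 0.33
top latch_axis [0.5876 0.3188 0.1092] 0.6
top latch_pin [0.6035 0.2816 0.1422] 0.59
top pad [0.4944 0.0927 0.1598] 0.65
top pad [0.6142 0.4472 0.0183] 0.6
scene latch_axis [0.4905 0.0865 0.1597] 0.38
scene latch_pin [0.6052 0.2841 0.1447] 0.65
scene pivot [0.5853 0.1987 0.0753] 0.72
scene station [ 0.5867  0.1948 -0.0037] 0.76
scene station [ 4.829e-01 -4.448e-01 -3.000e-04] 0.69
scene pad [0.6106 0.446  0.0148] 0.59
[0.58581199 0.197507   0.85082365] [7.700e-03 5.100e-03 1.800e-03 5.000e-04 3.036e-01 2.500e-03 3.000e-03
 3.768e-01 2.493e-01 1.300e-03 2.800e-03 6.505e-01 3.745e-01]
[0.07488596 0.04214964] 0.39897614954423527
[0.07788644 0.04251995] 0.32900990547427067
5.0 [-0.09884901  0.00033885] [0.52037974 0.12341339 0.51664292] [3.14153974e+00 6.32547276e-05 8.60616785e-01]
```

View pics/wrist1.png

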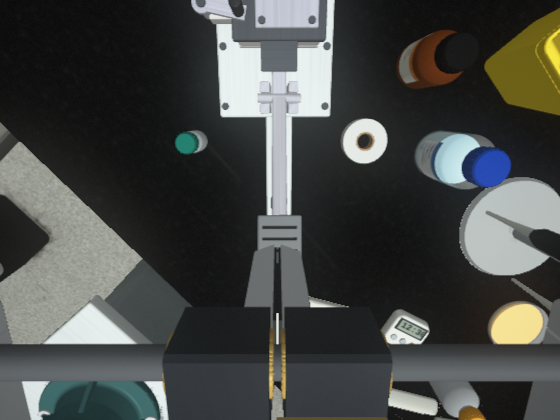

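>>> {"name": "play_rows", "arguments": {"translation": [[0.88,-0.19,0.3],[0.88,-0.19,0.3],[0.88,-0.19,0.3],[0.88,-0.19,0.3],[0.88,-0.19,0.3],[0.88,-0.19,0.3],[0,0,0.9],[0,0,0.9]], "twist": [[0,0,0],[0,0,0],[0,0,0],[0,0,0],[0,0,0],[0,0,0],[0,0,0],[0,0,0]], "gripper": [-1,-1,-1,-1,-1,-1,-1,-1]}}

```text
time: 5.8
tool_pos: [0.624, 0.3149, 0.3713]
ee_rot: [3.141, -0.001, 0.863]
wrist_force: [0.5, -0.2, 0.3]
width: 0.0006
finger_force: 0.0
```

```bash
python3 - <<'E'
from loc import *
v=np.array([.5858,.1975,.851])
o=look('2',('latch_axis','latch_pin','pivot','station'),('wrist','scene'));v2,r=fit(o);print(v2,np.round(r,4))
for n,p in o:
    if n in('latch_pin','latch_axis'): q=st(v,p);print(n,q,np.arctan2(.09-q[0],.078-q[1]))
ob=robot.get_obs();print(ob['time'],st(v,ob['tool_pos']),ob['tool_pos'],ob['ee_rot'])
E
```

```text
wrist latch_axis [0.579  0.3161 0.1073] 0.89
wrist station [0.5851 0.1945 0.0015] 0.86
scene latch_axis [0.5843 0.32   0.1073] 0.89
scene latch_pin [0.6048 0.2862 0.1416] 0.49
scene pivot [0.5845 0.1998 0.075 ] 0.94
scene station [0.5877 0.1935 0.0008] 0.6
[0.58519484 0.19679577 0.89581631] [0.0016 0.0023 0.0056 0.0031 0.0041]
latch_axis [0.08469731 0.08329805] 2.35575709189854
latch_axis [0.0911238  0.08188377] -2.859926720212079
latch_pin [0.07922248 0.04418698] 0.3085584586336204
6.3 [0.11192601 0.04787956] [0.6235826  0.31322536 0.37556822] [ 3.13943527 -0.00404318  0.86045697]
```

View pics/wrist2.png

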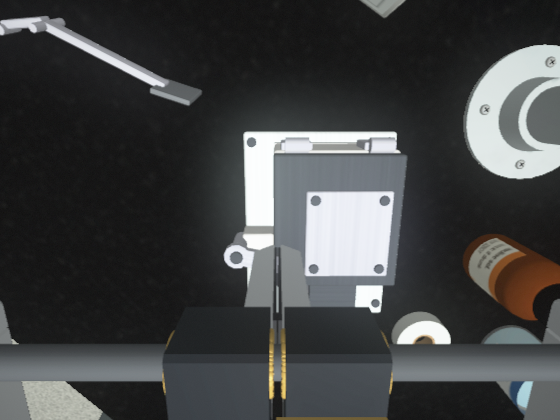

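```bash
cat >> loc.py <<'E'
def px(cam,u,v,z):
    m=robot.camera_model(cam);R=cv2.Rodrigues(np.array(m['rvec'],float))[0];t=np.array(m['tvec'],float).ravel()
    d=R.T@np.linalg.solve(np.array(m['camera_matrix']),[u,v,1]);c=-R.T@t
    return c+d*(z-c[2])/d[2]
E
python3 - <<'E'
from loc import *
v=np.array([.5858,.1975,.851])
for n,a in dict(axis=(236,258,.110),lbl=(275,155,.094),lbr=(405,155,.094),lfr=(397,285,.094)).items(): p=px('wrist',*a);print(n,p,st(v,p))
E
```

```text
axis [0.58229635 0.31257293 0.11      ] [0.08421823 0.07849424]
lbl [0.65509625 0.35127454 0.094     ] [0.16131151 0.0492664 ]
lbr [0.72934036 0.28749494 0.094     ] [ 0.16229712 -0.04860624]
lfr [0.6619627 0.2026409 0.094    ] [ 0.0540745  -0.05388074]
```

>>> {"name": "play_rows", "arguments": {"translation": [[0,0,0.5],[0,0,0.5],[0,0,0.4],[0,0,0]], "twist": [[0,0,0],[0,0,0],[0,0,0],[0,0,0]], "gripper": [-1,-1,-1,-1]}}

```text
time: 6.7
tool_pos: [0.623, 0.3131, 0.3136]
ee_rot: [-3.139, 0.005, 0.861]
wrist_force: [0.9, -0.2, -0.8]
width: 0.0003
finger_force: 0.0
```

>>> {"name": "play_rows", "arguments": {"translation": [[-0.14,0.07,0],[-0.14,0.07,0],[-0.16,0.03,0],[-0.16,0.03,0],[-0.14,-0.02,0],[-0.14,-0.02,0],[-0.13,-0.06,0],[-0.13,-0.06,0]], "twist": [[0,0,0],[0,0,0],[0,0,0],[0,0,0],[0,0,0],[0,0,0],[0,0,0],[0,0,0]], "gripper": [-1,-1,-1,-1,-1,-1,-1,-1]}}

```text
time: 7.5
tool_pos: [0.5944, 0.28, 0.3171]
ee_rot: [-3.138, -0.008, 0.862]
wrist_force: [3.4, 13.5, -2.6]
width: 0.0003
finger_force: 6.1
```

```bash
python3 - <<'E'
from loc import *
v=np.array([.5838,.195,.853])
o=look('3',('latch_axis','latch_pin'),('scene','wrist','top'))
for n,p in o:
    q=st(v,p);print(n,q,np.arctan2(.09-q[0],.078-q[1]))
ob=robot.get_obs();print(ob['time'],st(v,ob['tool_pos']),ob['tool_pos'],ob['wrist_force'])
s=cv2.imread('pics/scene3.png')[200:300,150:280];w=cv2.imread('pics/wrist3.png')
cv2.imwrite('pics/c3.png',np.hstack([cv2.resize(s,(520,400),interpolation=2),cv2.resize(w[150:350,180:320],(280,400))]))
E
```

```text
scene latch_axis [0.5845 0.321  0.1063] 0.74
scene latch_axis [ 5.875e-01  1.948e-01 -1.000e-04] 0.74
scene latch_pin [0.5749 0.2768 0.1422] 0.42
wrist latch_axis [0.5811 0.3187 0.1066] 0.65
wrist latch_pin [0.5771 0.2769 0.1388] 0.64
latch_axis [0.09537079 0.08234624] -2.251144190355257
latch_axis [ 0.00228294 -0.0029186 ] 0.8256908771357232
latch_pin [0.05576266 0.060506  ] 1.0984172394154488
latch_axis [0.09140203 0.08339454] -2.887320912585529
latch_pin [0.05728498 0.05891461] 1.042684722575093
7.95 [0.0711785  0.04832145] [0.59421751 0.28039799 0.3170697 ] [-0.44500328 10.16399789 -0.77965516]
```

View pics/c3.png

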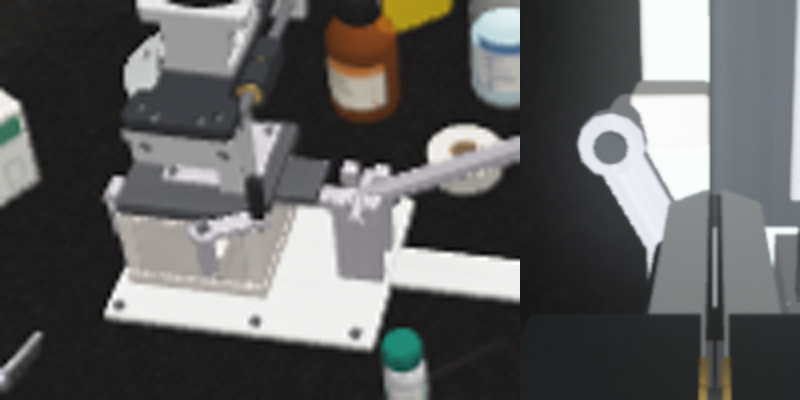

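>>> {"name": "play_rows", "arguments": {"translation": [[0.1,0,0],[0,0.15,0],[0,0.15,0],[-0.15,0,0],[-0.16,0,0],[-0.16,0,0],[0,0,0]], "twist": [[0,0,0],[0,0,0],[0,0,0],[0,0,0],[0,0,0],[0,0,0],[0,0,0]], "gripper": [-1,-1,-1,-1,-1,-1,-1]}}

```text
time: 8.65
tool_pos: [0.5938, 0.2579, 0.3169]
ee_rot: [3.141, 0.0, 0.86]
wrist_force: [0.0, 0.5, -0.6]
width: 0.0007
finger_force: 0.0
```

```bash
python3 - <<'E'
from loc import *
v=np.array([.5838,.195,.853])
o=look('4',('latch_axis','latch_pin'),('scene','wrist'))
for n,p in o:
    q=st(v,p);print(n,q,np.arctan2(.09-q[0],.078-q[1]))
ob=robot.get_obs();print(ob['time'],st(v,ob['tool_pos']),ob['tool_pos'],ob['wrist_force'])
E
```

```text
scene latch_axis [0.5855 0.3205 0.1061] 0.65
scene latch_axis [0.5877 0.1952 0.0006] 0.39
scene latch_pin [0.5728 0.2798 0.144 ] 0.66
wrist latch_axis [0.5822 0.3165 0.1031] 0.94
wrist latch_pin [0.5773 0.2746 0.1422] 0.88
latch_axis [0.09565188 0.08126412] -2.094527987690925
latch_axis [ 0.00271578 -0.00280616] 0.8239182434164849
latch_pin [0.0566412  0.06406102] 1.1749971973830966
latch_axis [0.09046836 0.08111896] -2.9925410261674488
latch_pin [0.05568403 0.05725119] 1.0269718890171653
8.95 [0.05511934 0.03402733] [0.59442212 0.2588997  0.3167082 ] [-0.24852849  0.25127456  0.33444722]
```

>>> {"name": "play_rows", "arguments": {"translation": [[0,-0.12,0],[0,-0.1,0],[0,-0.1,0],[0,-0.1,0],[0,-0.1,0],[0,0,0]], "twist": [[0,0,0],[0,0,0],[0,0,0],[0,0,0],[0,0,0],[0,0,0]], "gripper": [-1,-1,-1,-1,-1,-1]}}

```text
time: 9.55
tool_pos: [0.5781, 0.2729, 0.3167]
ee_rot: [-3.141, -0.0, 0.862]
wrist_force: [-0.1, 0.4, -0.0]
width: 0.0006
finger_force: 0.0
```

```bash
python3 - <<'E'
from loc import *
v=np.array([.5838,.195,.853])
o=look('5',('latch_axis','latch_pin'),('scene','wrist'))
for n,p in o:
    q=st(v,p);print(n,q,np.arctan2(.09-q[0],.078-q[1]))
ob=robot.get_obs();print(ob['time'],st(v,ob['tool_pos']),ob['tool_pos'],ob['wrist_force'])
s=cv2.imread('pics/scene5.png')[200:300,150:280];w=cv2.imread('pics/wrist5.png')
cv2.imwrite('pics/c5.png',np.hstack([cv2.resize(s,(520,400),interpolation=2),cv2.resize(w[150:350,180:320],(280,400))]))
E
```

```text
scene latch_axis [0.5825 0.3218 0.1042] 0.93
scene latch_pin [0.561  0.2812 0.1448] 0.46
wrist latch_axis [0.5803 0.3162 0.105 ] 0.68
wrist latch_pin [0.5641 0.2825 0.1397] 0.67
latch_axis [0.09465794 0.08437893] -2.510880117232266
latch_pin [0.04993459 0.07387027] 1.4680843369161691
latch_axis [0.0889927  0.08235283] 2.9141836534582657
latch_pin [0.05295278 0.07239022] 1.4205154769037693
9.85 [0.05489071 0.05471259] [0.57869043 0.27233272 0.31663383] [0.70109266 0.00936413 0.10938498]
```

View pics/c5.png

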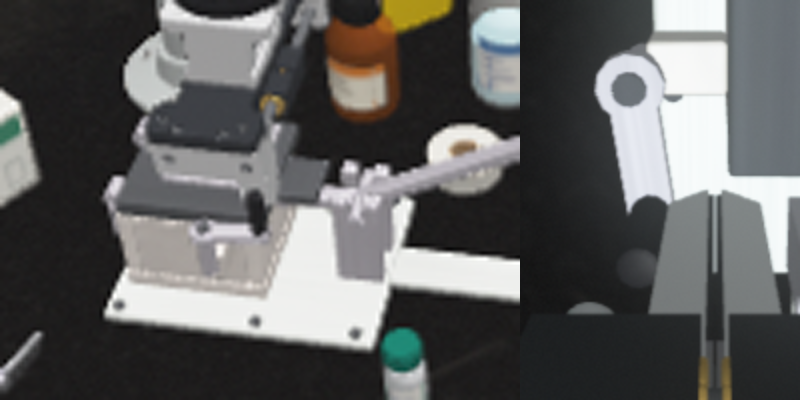

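>>> {"name": "play_rows", "arguments": {"translation": [[0,-0.08,0],[0,0,0],[0,0.15,0],[0,0.15,0],[0,0,-0.7],[0,0,-1],[0,0,-1],[0,0,-0.3]], "twist": [[0,0,0],[0,0,0],[0,0,0],[0,0,0],[0,0,0],[0,0,0],[0,0,0],[0,0,0]], "gripper": [-1,-1,-1,-1,-1,-1,-1,-1]}}

```text
time: 10.65
tool_pos: [0.5856, 0.2662, 0.4429]
ee_rot: [3.137, -0.009, 0.86]
wrist_force: [-0.1, -0.1, 1.3]
width: 0.0007
finger_force: 0.0
```

>>> {"name": "play_rows", "arguments": {"translation": [[-0.97,0.22,0],[-0.97,0.22,0],[-0.97,0.22,0],[-0.97,0.22,0],[-0.97,0.22,0],[0,0,0.3],[0,0,0],[0,0,0]], "twist": [[0,0,0],[0,0,0],[0,0,0],[0,0,0],[0,0,0],[0,0,0],[0,0,0],[0,0,0]], "gripper": [-1,-1,-1,-1,-1,-1,-1,-1]}}

```text
time: 11.45
tool_pos: [0.4926, 0.0912, 0.4235]
ee_rot: [-3.14, 0.001, 0.861]
wrist_force: [-0.1, 1.1, 0.0]
width: 0.0003
finger_force: 0.0
```

```bash
python3 - <<'E'
from loc import *
v=np.array([.5838,.195,.853])
o=look('6',('latch_axis','latch_pin','pad','pivot'),('scene','wrist','top'))
for n,p in o:
    q=st(v,p);print(n,q,np.arctan2(.09-q[0],.078-q[1]))
ob=robot.get_obs();print(ob['time'],st(v,ob['tool_pos']),ob['tool_pos'],ob['wrist_force'])
s=cv2.imread('pics/scene6.png')[200:300,180:310];w=cv2.imread('pics/wrist6.png')
cv2.imwrite('pics/c6.png',np.hstack([cv2.resize(s,(400,400*100//130),interpolation=2),cv2.resize(w,(400,307))]))
E
```

```text
scene latch_axis [0.5823 0.3179 0.1048] 0.59
scene latch_axis [0.6353 0.0799 0.0045] 0.59
scene latch_pin [0.559  0.2844 0.1435] 0.63
scene pad [0.4919 0.0888 0.162 ] 0.95
scene pad [0.611  0.4479 0.0148] 0.54
scene pivot [0.5843 0.2003 0.0737] 0.62
wrist pad [0.4928 0.0917 0.1602] 0.59
wrist pivot [0.5845 0.1935 0.0763] 0.69
top latch_pin [0.5556 0.28   0.1413] 0.59
top pad [ 0.4768 -0.4464  0.0007] 0.65
top pad [0.6154 0.4442 0.018 ] 0.5
top pivot [0.5843 0.199  0.0697] 0.81
latch_axis [0.09158869 0.08196445] -2.760453387439351
latch_axis [-0.05282697 -0.11449704] 0.6383418867494799
latch_pin [0.05102956 0.07748151] 1.557492348095075
pad [-0.14044094 -0.00062622] 1.2419834436311143
pad [0.20838884 0.1458504 ] -2.09121269030785
pivot [0.00432113 0.00310932] 0.8524843983797608
pad [-0.13766454  0.00060325] 1.2430940349558663
pivot [-0.00066948 -0.00151387] 0.850855041907882
latch_pin [0.04547896 0.07714859] 1.5516747854738395
pad [-0.55351574 -0.34126718] 0.9933491583373534
pad [0.20849579 0.14010248] -2.05352985030159
pivot [0.00334189 0.00225428] 0.8524902220683385
12.2 [-0.13879241  0.00041168] [0.49220248 0.09072442 0.42467585] [-0.43650963  0.2543386  -0.14024131]
```

View pics/c6.png

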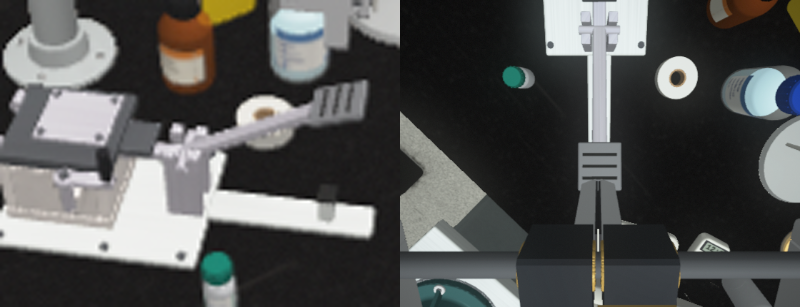

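>>> {"name": "play_rows", "arguments": {"translation": [[0,0,0.5],[0,0,0.5],[0,0,0.4],[0,0,0.25],[-0.12,0,0.25],[-0.12,0,0.25],[-0.12,0,0.25],[-0.07,0,0.25]], "twist": [[0,0,0],[0,0,0],[0,0,0],[0,0,0],[0,0,0],[0,0,0],[0,0,0],[0,0,0]], "gripper": [-1,-1,-1,-1,-1,-1,-1,-1]}}

```text
time: 13.0
tool_pos: [0.4809, 0.0774, 0.3189]
ee_rot: [3.14, -0.001, 0.861]
wrist_force: [-0.5, 0.4, 4.4]
width: 0.0005
finger_force: 2.2
```

```bash
python3 - <<'E'
from loc import *
v=np.array([.5838,.195,.853])
o=look('7',('latch_pin','pad','lever'),('scene','wrist'))
for n,p in o: print(n,st(v,p))
ob=robot.get_obs();print(ob['time'],st(v,ob['tool_pos']),ob['tool_pos'],ob['wrist_force'])
E
```

```text
scene latch_pin [0.5604 0.2839 0.1443] 0.65
scene pad [0.4781 0.0733 0.1196] 0.6
scene pad [0.6152 0.4432 0.016 ] 0.6
scene lever [0.5717 0.5582 0.0221] 0.67
scene lever [0.5819 0.1928 0.0734] 0.6
latch_pin [0.05157375 0.07609808]
pad [-0.16119305 -0.00042603]
pad [0.20761099 0.13959541]
lever [0.26562444 0.24800062]
lever [-2.90684538e-03 -1.58096993e-05]
13.4 [-0.1560201   0.00025322] [0.48099073 0.07764332 0.31865378] [-0.1698024  -0.61748526  2.18276411]
```

>>> {"name": "play_rows", "arguments": {"translation": [[-0.07,0,0.25],[-0.05,0,0.25],[-0.03,0,0.25],[0,0,0.25],[0.02,0,0.25],[0.03,0,0.25],[0.04,0,0.2],[0,0,0]], "twist": [[0,0,0],[0,0,0],[0,0,0],[0,0,0],[0,0,0],[0,0,0],[0,0,0],[0,0,0]], "gripper": [-1,-1,-1,-1,-1,-1,-1,-1]}}

```text
time: 14.2
tool_pos: [0.479, 0.0758, 0.2485]
ee_rot: [-3.139, 0.002, 0.861]
wrist_force: [-0.6, -1.2, 0.3]
width: 0.0007
finger_force: 0.4
```

>>> {"name": "play_rows", "arguments": {"translation": [[0,0,0.1],[0,0,0.1],[0,0,0]], "twist": [[0,0,0],[0,0,0],[0,0,0]], "gripper": [-1,-1,-1]}}

```text
time: 14.5
tool_pos: [0.4794, 0.0762, 0.247]
ee_rot: [-3.141, -0.0, 0.861]
wrist_force: [-13.0, -1.8, 24.1]
width: 0.0004
finger_force: 12.8
```

>>> {"name": "play_rows", "arguments": {"translation": [[0,0,-0.06],[0,0,0],[0,0,0],[0,0,0],[0,0,0]], "twist": [[0,0,0],[0,0,0],[0,0,0],[0,0,0],[0,0,0]], "gripper": [-1,-1,-1,-1,-1]}}

```text
time: 15.0
tool_pos: [0.4793, 0.0761, 0.2475]
ee_rot: [-3.141, -0.0, 0.861]
wrist_force: [-9.0, -2.2, 14.2]
width: 0.0005
finger_force: 7.9
```

```bash
python3 - <<'E'
from loc import *
v=np.array([.5838,.195,.853])
o=look('8',('latch_pin','pad','lever','pivot','vial','tape'),('scene','top'))
for n,p in o: print(n,st(v,p))
for _ in range(3):
    ob=robot.get_obs();print(ob['time'],st(v,ob['tool_pos']),ob['tool_pos'],ob['wrist_force'],ob['finger_force']);robot.snapshot('wrist')
s=cv2.imread('pics/scene8.png')[190:310,170:326]
cv2.imwrite('pics/c8.png',cv2.resize(s,(780,600),interpolation=2))
E
```

```text
scene pad [0.4767 0.0744 0.048 ] 0.9
scene pad [0.6136 0.4412 0.018 ] 0.53
scene lever [0.5819 0.1962 0.0767] 0.8
scene lever [0.573  0.5572 0.0202] 0.54
scene pivot [0.5828 0.1982 0.0769] 0.67
scene vial [4.641e-01 2.316e-01 1.000e-04] 0.55
scene tape [0.6385 0.0827 0.003 ] 0.5
top latch_pin [0.5592 0.2819 0.1429] 0.38
top latch_pin [ 5.847e-01  1.954e-01 -2.000e-04] 0.34
top pad [0.6119 0.4475 0.018 ] 0.49
top lever [0.5695 0.5576 0.0155] 0.52
top lever [0.5841 0.1937 0.072 ] 0.51
top pivot [0.5886 0.1988 0.0714] 0.72
top vial [ 4.610e-01  2.302e-01 -1.000e-04] 0.55
top tape [6.38e-01 8.09e-02 1.00e-04] 0.65
pad [-0.16128528  0.00135203]
pad [0.20505211 0.13948517]
lever [-0.00034577  0.00222046]
lever [0.26572623 0.24636365]
pivot [0.0017527  0.00285798]
vial [-0.05116064  0.11423764]
tape [-0.04861313 -0.11506582]
latch_pin [0.04927796 0.07568654]
latch_pin [ 0.00089326 -0.00041484]
pad [0.2086795  0.14490938]
lever [0.26372549 0.24926314]
lever [-0.00078192 -0.00108102]
pivot [ 0.00601946 -0.00111627]
vial [-0.05425415  0.11565192]
tape [-0.05029785 -0.1158731 ]
15.7 [-0.1583272   0.00055683] [0.47924459 0.07610518 0.24752307] [-6.81804576 -1.95344211 14.0757343 ] 7.876116866245866
15.75 [-0.15832294  0.00053881] [0.47926097 0.07609653 0.24751683] [-8.06485968 -2.9773375  14.40601637] 7.875803033821285
15.8 [-0.15832452  0.00055905] [0.47924469 0.07610866 0.247517  ] [-8.40397803 -2.24872968 14.16075966] 7.87544917780906
```

View pics/c8.png

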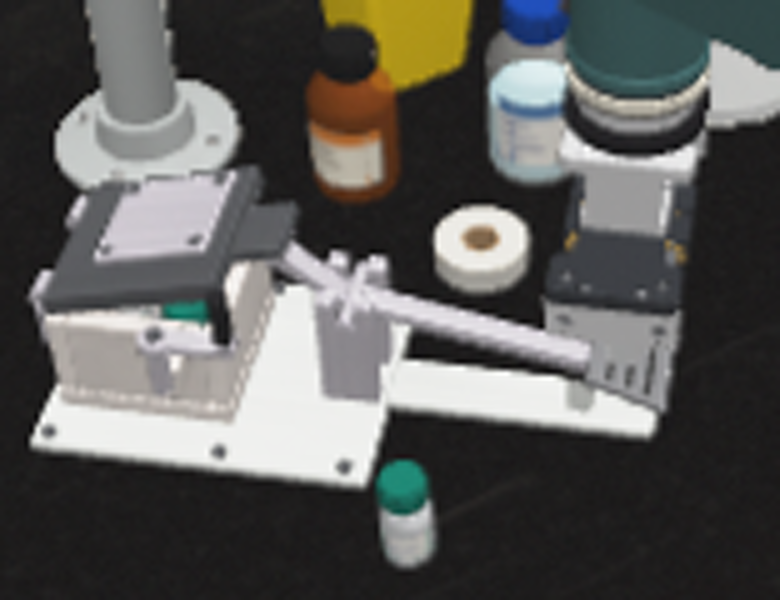

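The picture shows the lid raised, the latch turned clear, the lever on its stop with its pin in the yoke, and the press steady at about 14 N. I'm handing it in.

```bash
python3 -c "
from bench import robot
print(robot.close_job())"
```

```text
the job is handed in; nothing more can be done
None
```

The job is handed in with the latch swung clear (about 1.5 rad), the lever held on its stop at about 14 N, the lid raised and the lever's pin in its yoke; the hand-in call returned no verdict, and I re-measured only the vial and tape (unmoved), not the other bystanders.

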